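Stroke the propagator vents shut

TASK

Close the four raised vent slats on the lid of the seed tray by stroking your fingertips lightly along the row, one slat after another, starting from the end where a slat's hinged edge comes first, so that each folds flat under the fingertips. Do not pick up, tip or shove the tray, do not press hard on it, leave the other things where they are, and finish clear of everything with all four slats shut.

Things in the scene. Friction and masses are not known exactly. Their poses are not given: they have to be found in the camera images.
- tray: White plastic seed tray with its flat white lid on, 220 mm (its x) by 320 mm (its y), lid top 88 mm above the table, 0.9 kg, standing loose on the table, turned any way round. Origin: centre of its underside; z up. Four grey vent slats in a row along y at x = -50 mm; a pot and a jar stand on the lid's +x half.
- row_start (a point): Middle of the hinge line of slat 1, where the row begins, at the height of the upper face of a closed slat (3.5 mm above the lid, 91.5 mm above the table). Axes as the tray's: the row runs towards -y.
- row_end (a point): Middle of the free edge of slat 4 when closed, where the row ends: 196 mm from row_start along the tray's -y, same height. Hinges are 52 mm apart, with 12 mm from a slat's free edge to the next hinge. Fingertips moving low from row_start to row_end ride onto each slat and fold it down; the other way they catch under the free edges.
- slat1 (a joint): Angle (rad) of slat 1 of 4, counted from row_start: 0 shut flat on the lid, 0.6 to 1.0 at the start, stop at 1.2. Grey plate 60 mm wide across the row, 40 mm along it, 3 mm thick, hinged at its edge nearest row_start; the free edge, towards row_end, stands up. Light friction hinge (0.006 N m): it stays where it is left.
- slat1_mid (a point): Centre of the upper face of slat 1 when shut (fixed to the tray), 20 mm from its hinge and 20 mm from row_start.
- slat2 (a joint): Angle (rad) of slat 2 of 4, counted from row_start: 0 shut flat on the lid, 0.6 to 1.0 at the start, stop at 1.2. Grey plate 60 mm wide across the row, 40 mm along it, 3 mm thick, hinged at its edge nearest row_start; the free edge, towards row_end, stands up. Light friction hinge (0.006 N m): it stays where it is left.
- slat2_mid (a point): Centre of the upper face of slat 2 when shut (fixed to the tray), 20 mm from its hinge and 72 mm from row_start.
- slat3 (a joint): Angle (rad) of slat 3 of 4, counted from row_start: 0 shut flat on the lid, 0.6 to 1.0 at the start, stop at 1.2. Grey plate 60 mm wide across the row, 40 mm along it, 3 mm thick, hinged at its edge nearest row_start; the free edge, towards row_end, stands up. Light friction hinge (0.006 N m): it stays where it is left.
- slat3_mid (a point): Centre of the upper face of slat 3 when shut (fixed to the tray), 20 mm from its hinge and 124 mm from row_start.
- slat4 (a joint): Angle (rad) of slat 4 of 4, counted from row_start: 0 shut flat on the lid, 0.6 to 1.0 at the start, stop at 1.2. Grey plate 60 mm wide across the row, 40 mm along it, 3 mm thick, hinged at its edge nearest row_start; the free edge, towards row_end, stands up. Light friction hinge (0.006 N m): it stays where it is left.
- slat4_mid (a point): Centre of the upper face of slat 4 when shut (fixed to the tray), 20 mm from its hinge and 176 mm from row_start.
- blue_pot: Bystander: open blue glazed pot, 60 mm across, 50 mm high, loose on the lid beside the slats. Origin: centre of its underside.
- seed_jar: Bystander: closed jar, 40 mm across, 55 mm high, loose on the lid beside the slats. Origin: centre of its underside.
- brush: Bystander: bamboo scrubbing brush, 217 mm long, 44 mm wide, 29 mm high, lying bristles down on the table. Origin: underside, middle of its length.
- clay_pot: Bystander: terracotta pot, 110 mm across, 100 mm high, on the table. Origin: centre of its underside.
- twine: Bystander: card spool, 56 mm across, 60 mm high, on the table. Origin: centre of its underside.
- mug: Bystander: white mug, 76 mm across, 85 mm high, on the table, in front of a fixed pile of trays 122 mm high with a trowel leaning on it up to 185 mm. Origin: centre of its underside.

How it is judged:
On the way, in this order (a step that is already met when the one before it is completed fails the run):
1. slat 1 is folded shut with the fingertips at it (value of joint slat1 below 0.17 rad and distance between the grasp point and slat1_mid below 0.08 m), for 0.05 s.
2. slat 2 is folded shut with the fingertips at it (value of joint slat2 below 0.17 rad and distance between the grasp point and slat2_mid below 0.08 m), for 0.05 s.
3. slat 3 is folded shut with the fingertips at it (value of joint slat3 below 0.17 rad and distance between the grasp point and slat3_mid below 0.08 m), for 0.05 s.
4. slat 4 is folded shut with the fingertips at it (value of joint slat4 below 0.17 rad and distance between the grasp point and slat4_mid below 0.08 m), for 0.05 s.
At the end, for the whole second after the job is handed in: All four slats are shut to within 0.17 rad (free edge under 7 mm up), the tray stands flat, at rest and within 30 mm of where it was, and no bystander has moved 30 mm (value of joint each of slat1, slat2, slat3, slat4 below 0.17 rad and distance of each of tray, blue_pot, seed_jar, brush, clay_pot, twine, mug from where it was at the start of the episode below 0.03 m and angle between tray's own z axis and vertical below 0.05 rad and linear speed of tray below 0.02 m/s); the robot touches nothing.
It fails at once if the tray is shoved more than 30 mm (distance of tray from where it was at the start of the episode above 0.03 m).
It fails at once if the tray is lifted or tipped (height (world z) of tray above 0.012 m or angle between tray's own z axis and vertical above 0.1 rad).
It fails at once if the fingers press on the tray or its slats with more than 35 N (contact force between the fingers and tray above 35 N).
It fails at once if a bystander is moved, lifted or carried by more than 30 mm (distance of any of blue_pot, seed_jar, brush, clay_pot, twine, mug from where it was at the start of the episode above 0.03 m).
It also fails if it takes over 35 s, if anything falls off the work surface, if the arm or the gripper's body presses on something with over 40 N, if the wrist force passes 120 N, or if a joint passes its speed limit or range.

ROBOT

A 7-joint arm with a two-finger parallel gripper is mounted at the origin on the work surface. World frame = base frame: x ahead of the robot, y to its left, z up, the work surface at z = 0. Lengths are in m, angles in rad, forces in N, time in s.
With the tool pointing down it reaches from about 0.425 to 0.975 m from the base axis. Payload 16.7 kg.
Tool frame: the origin (TCP) lies between the finger pads; the fingertips stand 17 mm ahead of it and the grasp point (between the pads) lies 2 mm behind it (tip_extent is the distance from the TCP to the fingertips, in m); z points along the fingers, y is the direction in which the jaws open and shut (so a half turn about z gives the same grasp; the last joint's range is limited). The gripper opens to 85 mm and grips with 20 to 120 N. Pads are 22 mm wide; open, the fingers measure 114 mm over their backs; the gripper's body (76 mm by 85 mm) begins 54 mm behind the grasp point. The pads swing forward as they close: fully open they stand 13 mm farther back than shut.
Start: joints at [1.044, 0.426, 0.074, 1.606, -0.034, 1.111, -0.067], TCP at [0.249, -0.627, 0.248] pointing down, gripper open.
Joint ranges: [-2.85, 2.85], [-0.5, 2.14], [-1.23, 1.37], [0.21, 2.46], [-1.02, 4.16], [0.16, 2.05], [-2.73, 2.73]. Speed limits (rad/s): [1.89, 1.89, 2.39, 2.39, 3.01, 3.01, 3.01].

INTERFACE

Orientations are given as a unit quaternion [w, x, y, z].
In Python, from plant import read_state, get_image, calibration, sign_off, regions_of, mark_of, tip_extent gives the robot as it stands. The module is installed in compiled form; this text tells all that it offers.
- The arm moves only by the tool move_arm, never from a script. Its argument "plan" is text: rows parted by semicolons, each of 7 numbers parted by spaces: the turn, a rotation vector about the tool's x, y, z in rad, then the shift along the tool's x, y, z in mm, then the opening, from 0 (shut) to 1 (fully open). In form: wx wy wz x y z hand; .... A call has 1 to 20 rows; each row is the pose to reach, as a shift and turn from the pose measured when the call began, along the tool's axes at that moment; what a row does not reach only later rows make up. A row lasts 1/8 s, in which the tool goes at most 62.5 mm and 10.7 degrees, less where a joint would pass 70% of its speed; a pose out of reach is approached as far as the arm can. A call with a gripper value outside its range is refused whole. The fingers move at their own pace and stop on an object; "grip_force" is the grip in N (left out, the last holds). Time passes only in rows, so rows that repeat a pose let the fingers close. It gives the time, the measured TCP pose, the force and the opening at its end, in the units of the state.
- read_state(): the state, without advancing time (a new reading comes with each control period).
- get_image(name): name is "scene" or "side" or "wrist"; returns the picture (480x640x3 uint8, blue, green, red); there is no depth.
- calibration(name): a dict with "vfov" (degrees; the focal length in pixels is half the picture's height over the tangent of half this angle, whatever the lens; pixels are square), "cx", "cy" (the principal point, pixels), "dist" ([k1, k2, p1, p2, k3] as OpenCV has them; the pictures are not rectified), "xyz" and "attitude" of the camera in the world. Camera axes: x right, y up, looking along -z (the intrinsics and any distortion apply to the point x, -y, -z); pixel columns grow to the right and rows downward; lengths in m; the calibration is good to about 2 mm. A picture is of the moment at which its call begins: read the wrist's pose just before it. calibration takes no time and is no camera call; for the wrist camera it gives the pose at the moment of the call.
- sign_off(): hands the job in, once; it reports no verdict.
Trained networks look in the newest picture that a camera, given by its name, has taken for a name from the list of things; names that differ only in an ending like _2 or _b are one class to them, and where a whole thing is asked for, a point or a joint stands for the part that bears it (a point fixed in the world has none). Each returns a list of dicts, best first, with "score" (0 to 1); they miss things now and then, are a little off and sometimes report something else, mostly with a low value. They report only what shows in the picture. A call takes as long as a camera call.
- regions_of(camera, name): "mask" (480x640 bool, what is visible of it) and "bbox" ([left, top, width, height] in pixels, round what is visible of it).
- mark_of(camera, name): "position" ([column, row] in pixels: a listed point, or the origin of a listed thing).
The state is a dict: "time_s": time; "joint_pos": joint angles; "qd": joint speeds; "effort": joint torques, N m; "tcp_pos": TCP position; "tcp_rot": TCP orientation; "force": force on the tool from outside, world axes, zero at the start; "wrist_torque": the same for the moment, N m; "grip_width": finger opening in m.
Only numpy, scipy, OpenCV 4.12 (cv2) and the standard library are available. Lean on these libraries where they do the work, as an engineer would, in place of code of your own. Each camera call takes 0.05 s, during which the arm holds its last target. There are 200 camera calls.

## Working session

There is one attempt and no reset: what is moved stays moved. The work goes in short steps, Python scripts to look and compute and a tool call to move; the robot and the scene stay as the last step left them, time stands still between calls to the robot, and variables do not carry over. Pictures are saved under pics/ and viewed, about 8 in all and at most 12, crops included, and the job is handed in when it is done.

Besides the shell and the picture viewer there is one more tool, called after "Emit:" as name(argument=value, ...) on one line, values as JSON. move_arm: Moves the arm, as the interface text tells. Its arguments: {"type":"object","properties":{"plan":{"type":"string"},"grip_force":{"type":"number"}},"required":["plan"]}

```bash
mkdir -p pics; cat > h.py <<'E'
import numpy as np, cv2
from scipy.spatial.transform import Rotation as R
from plant import *
def quat(q): return R.from_quat([q[1],q[2],q[3],q[0]])
def ray(cam,px):
    c=calibration(cam); f=240/np.tan(np.radians(c['vfov'])/2)
    K=np.array([[f,0,c['cx']],[0,f,c['cy']],[0,0,1]])
    p=cv2.undistortPoints(np.array([[px]],float),K,np.array(c['dist'],float))[0,0]
    a=np.array(c['attitude'],float)
    Q=quat(a) if a.size==4 else R.from_matrix(a)
    d=Q.apply([p[0],-p[1],-1]); return np.array(c['xyz']),d
def at_z(cam,px,z):
    o,d=ray(cam,px); return o+d*(z-o[2])/d[2]
def two(c1,p1,c2,p2):
    o1,d1=ray(c1,p1);o2,d2=ray(c2,p2)
    s=np.linalg.lstsq(np.c_[d1,-d2],o2-o1,rcond=None)[0]
    a,b=o1+d1*s[0],o2+d2*s[1]; return (a+b)/2,np.linalg.norm(a-b)
E
python3 - <<'E'
from h import *
np.set_printoptions(precision=4,suppress=True)
s=read_state(); print(s['time_s'],s['tcp_pos'],s['tcp_rot'],tip_extent,s['grip_width'])
Z=dict(row_start=.0915,row_end=.0915,slat1_mid=.0915,slat2_mid=.0915,slat3_mid=.0915,slat4_mid=.0915,tray=0,blue_pot=.088,seed_jar=.088)
for c in ('scene','side'):
    cv2.imwrite(f'pics/{c}0.png',get_image(c)); print(c,calibration(c)['xyz'])
    for n,z in Z.items():
        for m in mark_of(c,n)[:2]: print(n,round(m['score'],2),np.array(m['position']),at_z(c,m['position'],z))
E
```

```text
0.0 [ 0.2488 -0.627   0.2476] [-0.0006  0.9822  0.1878 -0.0002] 0.017 0.08542240365295348
scene [ 1.1764 -0.6841  1.1071]
row_start 0.89 [350.8 251.2] [ 0.5884 -0.0151  0.0915]
row_start 0.47 [376.  238.1] [0.6026 0.0571 0.0915]
row_end 0.7 [341.6 221.7] [0.5069 0.0389 0.0915]
row_end 0.59 [416.7 219.6] [0.6326 0.1727 0.0915]
slat1_mid 0.91 [360.7 247.4] [0.5968 0.0098 0.0915]
slat2_mid 0.81 [378.  236.7] [0.603  0.0638 0.0915]
slat2_mid 0.16 [351.3 250.2] [ 0.5871 -0.0121  0.0915]
slat3_mid 0.68 [394.5 230.4] [0.6176 0.1071 0.0915]
slat4_mid 0.82 [414.4 223.5] [0.637  0.1585 0.0915]
slat4_mid 0.72 [343.4 221.1] [0.5087 0.0434 0.0915]
tray 0.85 [376.  249.3] [0.5766 0.0949 0.    ]
tray 0.52 [239.6 384.3] [ 0.6237 -0.3917  0.    ]
blue_pot 0.92 [338.7 221.8] [0.4998 0.0361 0.088 ]
seed_jar 0.65 [375.4 199.7] [0.5119 0.1575 0.088 ]
seed_jar 0.61 [391.4 228.8] [0.6069 0.1086 0.088 ]
side [0.0098 0.7846 0.7344]
row_start 0.64 [283.5 240.8] [ 0.5906 -0.0072  0.0915]
row_end 0.95 [215.3 276.7] [0.6364 0.1818 0.0915]
slat1_mid 0.56 [276.9 243. ] [0.5985 0.0084 0.0915]
slat2_mid 0.57 [263.4 251.2] [0.6054 0.0518 0.0915]
slat3_mid 0.8 [243.9 258.2] [0.6265 0.0966 0.0915]
slat4_mid 0.92 [221.8 273.3] [0.6323 0.1654 0.0915]
tray 0.8 [268.9 298.7] [0.565  0.0958 0.    ]
tray 0.28 [240.5 260.9] [0.7143 0.0125 0.    ]
blue_pot 0.78 [306.  268.6] [0.489  0.0542 0.088 ]
seed_jar 0.86 [269.6 294.3] [0.5055 0.1663 0.088 ]
```

View pics/scene0.png

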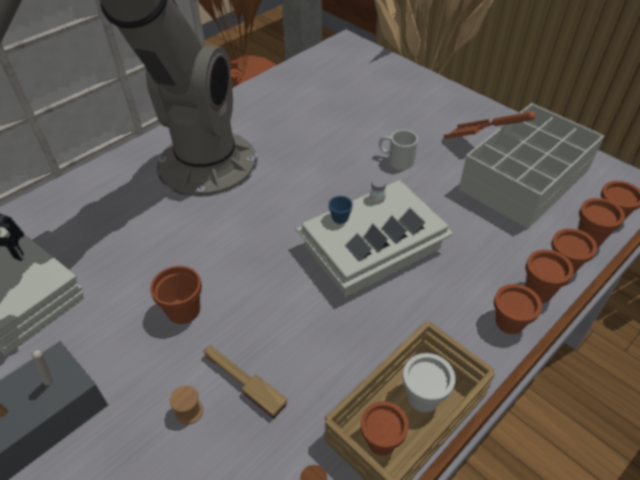

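View pics/side0.png

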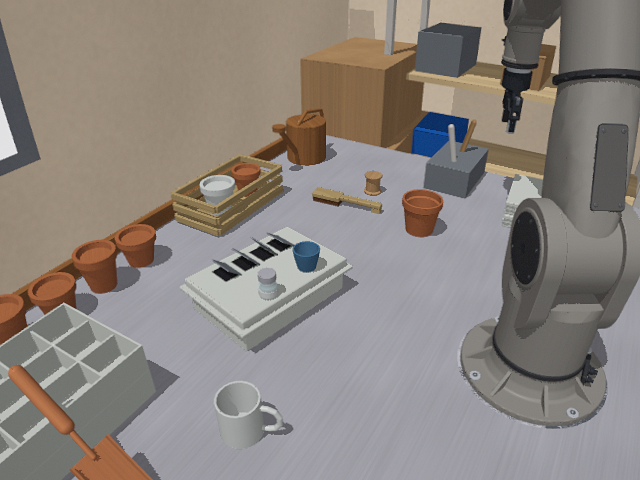

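Scene view: the tray is around (375,235), with the slats' upper faces visible from (358,247) to (412,221) and the pot and jar behind the row. Side view: the slats show edge-on from (278,240) to (225,268), with openings below their free edges. The row therefore runs from world -y to +y, and its hinge ends are towards -y, which agrees with the marks. I'll move to a hover before row_start with the hand closed.

Emit:
move_arm(plan="0 0 0 0 0 -40 0; 0 0 0.15 52 -42 -50 0; 0 0 0.3 105 -84 -50 0; 0 0 0.45 157 -126 -50 0; 0 0 0.61 210 -169 -50 0; 0 0 0.61 262 -211 -50 0; 0 0 0.61 315 -253 -50 0; 0 0 0.61 367 -295 -50 0; 0 0 0.61 420 -338 -50 0; 0 0 0.61 472 -380 -50 0; 0 0 0.61 526 -422 -50 0; 0 0 0.61 526 -422 -40 0; 0 0 0.61 526 -422 -40 0; 0 0 0.61 526 -422 -40 0; 0 0 0.61 526 -422 -40 0; 0 0 0.61 526 -422 -40 0; 0 0 0.61 526 -422 -40 0", grip_force=40)

```text
time_s: 3.12
tcp_pos: [0.5821, -0.0417, 0.2886]
tcp_rot: [0.0, 0.993, -0.116, 0.0]
force: [-0.2, 0.6, -0.2]
grip_width: -0.0002
```

```bash
python3 - <<'E'
from h import *
np.set_printoptions(precision=4,suppress=True)
s=read_state(); print(s['time_s'],s['tcp_pos'],s['tcp_rot'],s['grip_width'],s['force'])
c='wrist'; cv2.imwrite('pics/w1.png',get_image(c)); print(calibration(c)['xyz'])
for n,z in dict(row_start=.0915,row_end=.0915,slat1_mid=.0915,slat2_mid=.0915,slat3_mid=.0915,slat4_mid=.0915,tray=0,blue_pot=.088).items():
    for m in mark_of(c,n)[:1]: print(n,round(m['score'],2),np.array(m['position']),at_z(c,m['position'],z))
E
```

```text
3.125 [ 0.5821 -0.0417  0.2886] [ 0.      0.9932 -0.1163  0.0002] -0.00018036988584148423 [-0.1578  0.5696 -0.1709]
[ 0.6628 -0.0591  0.4139]
row_start 0.89 [289.4 204. ] [ 0.5948 -0.0137  0.0915]
row_end 0.67 [ 97.4 203.2] [0.641  0.1738 0.0915]
slat1_mid 0.96 [273.5 204.3] [0.5982 0.0017 0.0915]
slat2_mid 0.58 [211.2 206.6] [0.6103 0.0621 0.0915]
slat3_mid 0.6 [572.3 273.4] [ 0.4508 -0.2922  0.0915]
tray 0.83 [217.6 224.3] [0.5712 0.0961 0.    ]
blue_pot 0.78 [263.  304.1] [0.4924 0.0442 0.088 ]
```

View pics/w1.png

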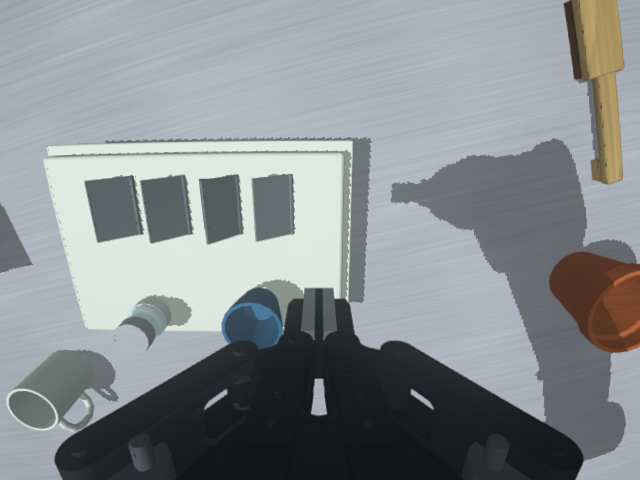

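The wrist view shows all four slats, with hinge edges on the right at columns of about 293, 241, 188 and 139, centre row about 206, and the row parallel to the image's horizontal axis. I'll fix the row line from those hinge edges.

```bash
python3 - <<'E'
from h import *
np.set_printoptions(precision=4,suppress=True)
P=np.array([at_z('wrist',p,.0915)[:2] for p in [(293,206),(241.5,206),(188,206),(138.5,206)]])
i=np.arange(4)*.052; A=np.c_[np.ones(4),i]
c=np.linalg.lstsq(A,P,rcond=None)[0]; print(P,c,np.linalg.norm(c[1]),np.degrees(np.arctan2(c[1,1],c[1,0])))
s=read_state(); T=quat(s['tcp_rot']); t=np.array(s['tcp_pos'])
u=c[1]/np.linalg.norm(c[1])
for d in (-.035,0,.2):
  print(d, T.inv().apply(np.r_[c[0]+u*d,.0915+.003+.017]-t)*1000)
E
```

```text
[[ 0.5921 -0.0163]
 [ 0.6038  0.0329]
 [ 0.6163  0.0845]
 [ 0.6281  0.1334]] [[ 0.592  -0.0165]
 [ 0.2315  0.9631]] 0.9905082837483979 76.48194086919722
-0.035 [  3.7332   8.7662 176.8313]
0 [  3.8617 -26.2336 176.8327]
0.2 [   4.5962 -226.2322  176.8411]
```

Emit:
move_arm(plan="0 0 0 4 8 60 0; 0 0 0 4 8 110 0; 0 0 0 4 8 140 0; 0 0 0 4 8 155 0; 0 0 0 4 8 160 0; 0 0 0 4 8 160 0; 0 0 0 4 8 160 0; 0 0 0 4 8 160 0")

```text
time_s: 4.58
tcp_pos: [0.5847, -0.0498, 0.1291]
tcp_rot: [-0.0, 0.993, -0.116, 0.001]
force: [-0.1, 0.6, 1.0]
grip_width: 0.0002
```

```bash
python3 - <<'E'
from h import *
s=read_state(); print(s['tcp_pos'],s['tcp_rot'],s['force'],tip_extent)
im=get_image('side')[190:340,160:360]; cv2.imwrite('pics/s2.png',cv2.resize(im,None,fx=4,fy=4,interpolation=cv2.INTER_CUBIC))
E
```

```text
[ 0.58468915 -0.04983414  0.12914115] [-5.33524440e-05  9.93260543e-01 -1.15901228e-01  6.29006208e-04] [-0.12955344  0.64160803  1.04022432] 0.017
```

View pics/s2.png

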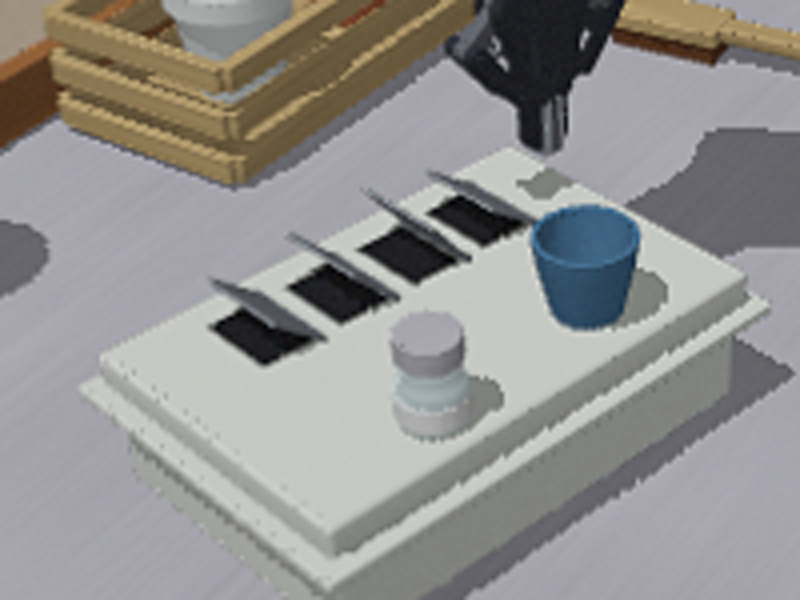

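The side crop shows four raised slats and the closed tip at crop (545,152), roughly 20–25 mm above the lid near its shadow, as expected. The last bit down goes slowly, followed by the first slat.

Emit:
move_arm(plan="0 0 0 0 0 8 0; 0 0 0 0 0 13 0; 0 0 0 0 0 17 0; 0 0 0 0 0 17 0; 0 0 0 0 0 17 0")

```text
time_s: 5.25
tcp_pos: [0.5846, -0.0498, 0.112]
tcp_rot: [-0.0, 0.993, -0.116, 0.0]
force: [-0.5, -0.3, 0.5]
grip_width: 0.0004
```

Emit:
move_arm(plan="0 0 0 0 -8 0 0; 0 0 0 0 -16 0 0; 0 0 0 0 -22 0 0; 0 0 0 0 -28 0 0; 0 0 0 0 -34 0 0; 0 0 0 0 -40 0 0; 0 0 0 0 -46 0 0; 0 0 0 0 -52 0 0; 0 0 0 0 -58 0 0; 0 0 0 0 -64 0 0; 0 0 0 0 -68 0 0; 0 0 0 0 -68 0 0")

```text
time_s: 6.75
tcp_pos: [0.6004, 0.0167, 0.112]
tcp_rot: [-0.0, 0.993, -0.116, 0.0]
force: [-0.4, -0.1, 0.1]
grip_width: 0.0002
```

```bash
python3 - <<'E'
from h import *
s=read_state(); print(s['time_s'],s['tcp_pos'],s['force'])
im=get_image('side')[190:340,160:360]; cv2.imwrite('pics/s3.png',cv2.resize(im,None,fx=4,fy=4,interpolation=cv2.INTER_CUBIC))
E
```

```text
6.75 [0.60035322 0.016746   0.11199277] [-0.40539609 -0.0541192   0.1346081 ]
```

View pics/s3.png

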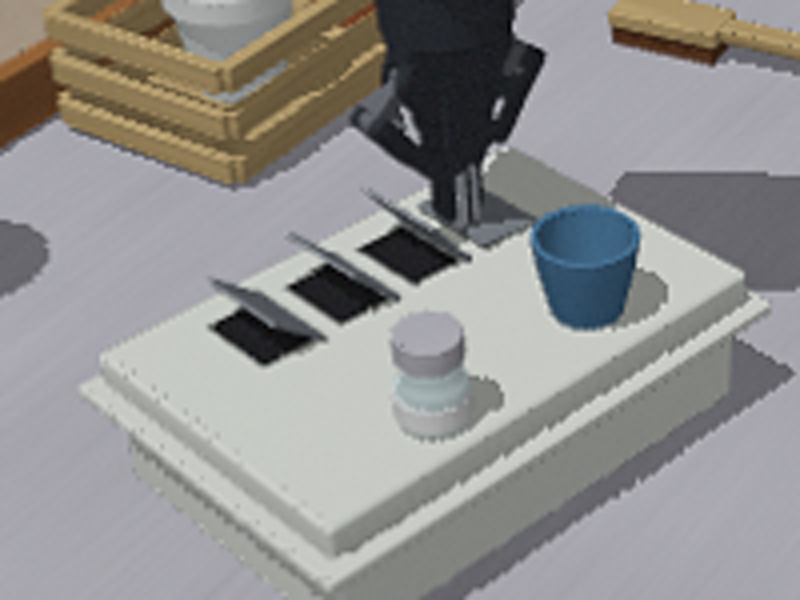

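Slat 1 now lies flat under the tips at crop (480,225), the other three are still up, and the force is near zero. I'll ease down a little while on slat 1 for margin.

Emit:
move_arm(plan="0 0 0 0 0 0.5 0; 0 0 0 0 0 1 0; 0 0 0 0 0 1 0")

```text
time_s: 7.18
tcp_pos: [0.6003, 0.0163, 0.1109]
tcp_rot: [-0.0, 0.993, -0.116, 0.0]
force: [0.2, 0.4, 0.7]
grip_width: 0.0001
```

Emit:
move_arm(plan="0 0 0 0 0 0.5 0; 0 0 0 0 0 1 0; 0 0 0 0 0 1 0")

```text
time_s: 7.55
tcp_pos: [0.6002, 0.0163, 0.1099]
tcp_rot: [-0.0, 0.993, -0.116, 0.0]
force: [-0.4, 0.9, -0.2]
grip_width: 0.0003
```

Emit:
move_arm(plan="0 0 0 0 -6 0 0; 0 0 0 0 -12 0 0; 0 0 0 0 -18 0 0; 0 0 0 0 -24 0 0; 0 0 0 0 -30 0 0; 0 0 0 0 -36 0 0; 0 0 0 0 -42 0 0; 0 0 0 0 -48 0 0; 0 0 0 0 -54 0 0; 0 0 0 0 -58 0 0; 0 0 0 0 -58 0 0")

```text
time_s: 8.93
tcp_pos: [0.6136, 0.0731, 0.1099]
tcp_rot: [-0.0, 0.993, -0.116, 0.0]
force: [-0.1, -0.1, -0.7]
grip_width: -0.0001
```

Emit:
move_arm(plan="0 0 0 0 -6 0 0; 0 0 0 0 -12 0 0; 0 0 0 0 -18 0 0; 0 0 0 0 -24 0 0; 0 0 0 0 -30 0 0; 0 0 0 0 -36 0 0; 0 0 0 0 -42 0 0; 0 0 0 0 -48 0 0; 0 0 0 0 -52 0 0; 0 0 0 0 -52 0 0")

```text
time_s: 10.18
tcp_pos: [0.6256, 0.124, 0.1098]
tcp_rot: [-0.0, 0.993, -0.116, 0.0]
force: [-0.8, -0.6, 0.6]
grip_width: 0.0001
```

```bash
python3 - <<'E'
from h import *
s=read_state(); print(s['time_s'],s['tcp_pos'],s['force'])
im=get_image('side')[190:340,160:360]; cv2.imwrite('pics/s4.png',cv2.resize(im,None,fx=4,fy=4,interpolation=cv2.INTER_CUBIC))
E
```

```text
10.175 [0.62556445 0.12400928 0.10981276] [-0.82104209 -0.57157489  0.57010715]
```

View pics/s4.png

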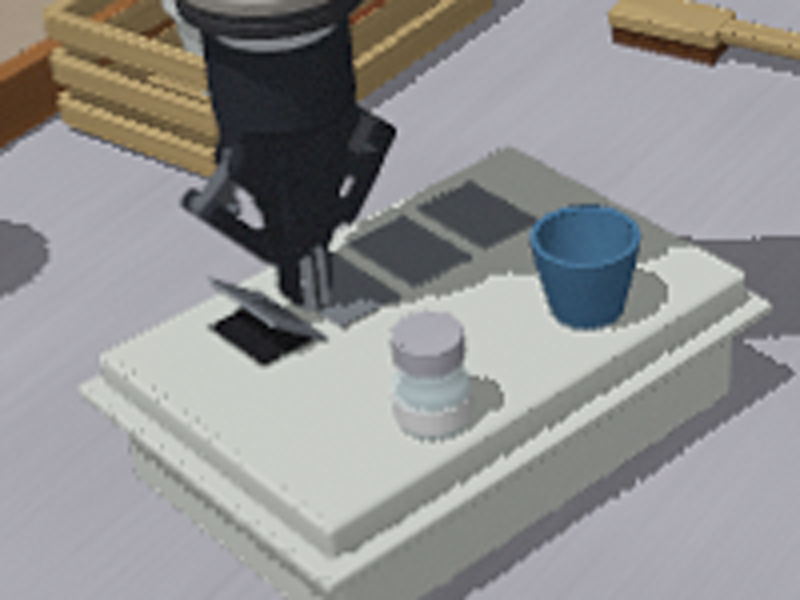

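Slats 1 and 2 are flat at crop (475,215) and (410,250), and slat 3 is flat under the tips. Slat 4 at (265,320) is still up, and the tray hasn't moved. I'll finish slat 4, then lift straight up.

Emit:
move_arm(plan="0 0 0 0 -6 0 0; 0 0 0 0 -12 0 0; 0 0 0 0 -18 0 0; 0 0 0 0 -24 0 0; 0 0 0 0 -30 0 0; 0 0 0 0 -36 0 0; 0 0 0 0 -42 0 0; 0 0 0 0 -48 0 0; 0 0 0 0 -54 0 0; 0 0 0 0 -58 0 0; 0 0 0 0 -60 0 0; 0 0 0 0 -60 0 0; 0 0 0 0 -60 -10 0; 0 0 0 0 -60 -40 0; 0 0 0 0 -60 -90 0; 0 0 0 0 -60 -140 0; 0 0 0 0 -60 -170 0; 0 0 0 0 -60 -170 0; 0 0 0 0 -60 -170 0")

```text
time_s: 12.6
tcp_pos: [0.6389, 0.1818, 0.2798]
tcp_rot: [0.0, 0.993, -0.116, 0.0]
force: [-1.1, 0.4, -0.3]
grip_width: 0.0002
```

```bash
python3 - <<'E'
from h import *
s=read_state(); print(s['time_s'],s['tcp_pos'],s['force'])
f=lambda i:cv2.resize(i[190:340,160:360],None,fx=3,fy=3,interpolation=cv2.INTER_CUBIC)
cv2.imwrite('pics/s5.png',f(get_image('side')))
for n in ('tray','blue_pot','seed_jar'): print(n,[np.round(m['position'],1) for m in mark_of('side',n)[:1]])
E
```

```text
12.6 [0.63892282 0.18181815 0.27975792] [-1.06706643  0.42410941 -0.26418909]
tray [array([271.7, 298.4])]
blue_pot [array([306.3, 266.5])]
seed_jar [array([270.2, 293.2])]
```

View pics/s5.png

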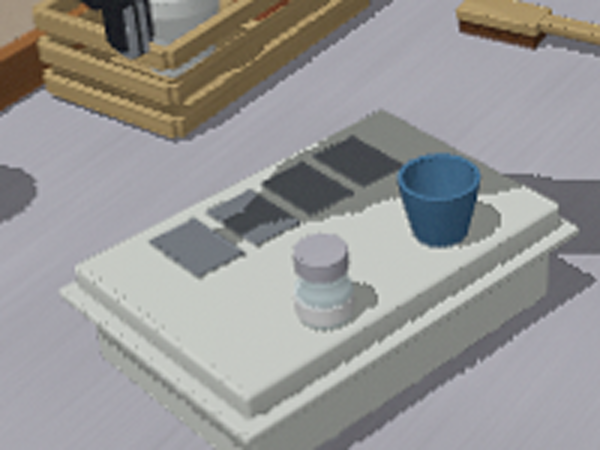

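All four slats are flat, at crop (358,160), (308,187), (253,217) and (197,247). The tray, pot and jar are where they were, and the gripper is well above everything, so I'm handing in.

```bash
python3 -c "from plant import *; print(sign_off())"
```

```text
the job is handed in; nothing more can be done
None
```

I closed all four slats with one light stroke of the shut fingertips from row_start to row_end, then lifted straight up to a TCP height of about 0.28 m. I handed the job in at about 12.7 s.

- **Slats:** The last side picture shows all four lying flat. The tips passed about 3.5 mm above a shut slat's face at slat 1, lowered to about 1.4 mm there and for the rest. That should leave them under the 0.17 rad limit, but I judged this from the picture and tip height and did not measure the angles.
- **Forces:** Readings at the end of each move never exceeded about 1.3 N. I did not read forces between those points.
- **Tray, pot and jar:** They stayed in place, with their image marks within about 3 px of the first ones, which is the detectors' own scatter.
- **Other bystanders:** I did not measure them again at the end. The brush and clay pot were on the approach and I passed well above them; the arm went nowhere near the twine or mug.
- **Disagreements:** The networks gave a few false low-score marks, such as slat 3 in the wrist view. I ignored these and used the hinge edges I read off the wrist picture instead.

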